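Proof-pull a re-glued loop tool on the bench tester

ROBOT

A 6-joint arm with a two-finger parallel gripper is mounted at the origin on a cart in front of the work surface, level with it; the furniture and walls round the work are solid. World frame = base frame: x ahead of the robot, y to its left, z up, the work surface at z = 0. Lengths are in m, angles in degrees, forces in N, time in s.
With the tool pointing down it reaches from about 0.25 to 0.725 m from the base axis. Payload 9.7 kg.
Tool frame: the origin (TCP) lies on the mounting face of the last link; the fingertips stand 173 mm ahead of it and the grasp point (between the pads) lies 155 mm ahead of it; z points along the fingers, y is the line along which they close (so a half turn about z gives the same grasp; the last joint's range is limited). The gripper opens to 85 mm and grips with 20 to 120 N. Pads are 22 mm wide; open, the fingers measure 114 mm over their backs; the gripper's body (76 mm by 85 mm) begins 54 mm behind the grasp point. The pads swing forward as they close: fully open they stand 13 mm farther back than shut.
Start: joints at [73.052, 4.979, 10.078, 95.1, 0, 90], TCP at [0.16, 0.526, 0.405] pointing down, gripper open.
Joint ranges: [-179.16, 179.16], [-48.56, 103.87], [-65.8, 70.77], [-126.05, 130.52], [-82.76, 87.17], [-180, 180]. Speed limits (degrees/s): [127.2, 127.2, 147.25, 180, 180, 180].

INTERFACE

Orientations are given as [roll, pitch, yaw] about the fixed x, y, z axes, in that order (R = Rz(yaw) Ry(pitch) Rx(roll)).
In Python, from workcell import bot, camera, camera_model, outline_of, pinpoint gives the robot as it stands.
- The arm moves only by the tool move_arm, never from a script. Its arguments are lists of equal length, an entry for each row: "jaw": the closure, from 0 (fully open) to 1 (shut); "delta_pos": the shift along the world's x, y, z in m, a list of three; "yaw": the turn about the world's z in rad. In form: {"jaw": [jaw, ...], "delta_pos": [[dx, dy, dz], ...], "yaw": [yaw, ...]}. A call has 1 to 10 rows; each row shifts and turns the commanded pose from where the row before left it; what a row does not reach is not made up. A row lasts 1/12 s, in which the tool goes at most 41.7 mm and 7.16 degrees, less where a joint would pass 70% of its speed; a pose out of reach is approached as far as the arm can. A call with a gripper value outside its range is refused whole. The fingers move at their own pace and stop on an object; "force" is the grip in N (left out, the last holds). Time passes only in rows, so rows that do not move let the fingers close. It gives the time, the measured TCP pose, the force, the opening and the grip force at its end, in the units of the state.
- bot.get_obs(): the state, without advancing time (a new reading comes with each control period).
- camera(name): name is "side" or "top" or "wrist"; returns the picture (480x640x3 uint8, red, green, blue); there is no depth.
- camera_model(name): a dict with "fx", "fy", "cx", "cy" (pixels), "R" (3x3) and "t" (3): a world point X has camera coordinates R X + t. Camera axes: x right, y down, z forward; pixel columns grow to the right and rows downward; lengths in m; the calibration is good to about 2 mm. A picture is of the moment at which its call begins: read the wrist's pose just before it. camera_model takes no time and is no camera call; for the wrist camera it gives the pose at the moment of the call.
- bot.job_done(): hands the job in; it is judged then, once.
Trained networks look in the newest picture that a camera, given by its name, has taken for a name from the list of things; names that differ only in an ending like _2 or _b are one class to them, and where a whole thing is asked for, a point or a joint stands for the part that bears it (a point fixed in the world has none). Each returns a list of dicts, best first, with "confidence" (0 to 1); they miss things now and then, are a little off and sometimes report something else, mostly with a low value. They report only what shows in the picture. A call takes as long as a camera call.
- outline_of(camera, thing): "mask" (480x640 bool, what is visible of it) and "xy" ([column, row] in pixels, amid what is visible of it).
- pinpoint(camera, thing): "xy" ([column, row] in pixels: a listed point, or the origin of a listed thing).
The state is a dict: "time": time; "q": joint angles; "qd": joint speeds; "joint_efforts": joint torques, N m; "ee_pos": TCP position; "tcp_rot": TCP orientation; "wrist_force": force on the tool from outside, world axes, zero at the start; "torque": the same for the moment, N m; "opening": finger opening in m; "grasp_force": force on a finger pad.
Only numpy, scipy, OpenCV 4.12 (cv2) and the standard library are available. Lean on these libraries where they do the work, as an engineer would, in place of code of your own. Each camera call takes 0.05 s, during which the arm holds its last target. There are 200 camera calls.

TASK

Proof-pull the re-glued loop tool: lay it flat in the green bench pull tester, its steel neck down in the fork, the handle in the black rear rest and its loop over the hook pin, and let go of it. Then take the tester's D-handle and draw it out until the black pointer stands level with the red clip set on the scale, never letting the pointer run more than a centimetre past the clip. Finish while still holding the handle there with the tool under tension, so that I can look at the joint, and leave the clip as set and the pots, the block and the wooden rib where they are.

Things in the scene. Friction and masses are not known exactly. Their poses are not given: they have to be found in the camera images.
- loop_scraper: The loose ribbon loop tool, 200 mm long, 90 g, lying flat. Origin on its long axis at the front face of the brass ferrule, 8 mm above its flat underside. x points along the handle to the blue tail, z up. Ferrule at x = 0 to 12 mm, 22 mm wide, 16 mm high; flat-sided wooden handle at x = 12 to 125 mm, 20 mm wide, 16 mm high. Steel neck, 8 mm wide, at x = -26 to 0 mm.
- scraper_grip (a point): Point on the tool's axis 50 mm behind the ferrule's front face, near its balance point: where to grip it across its 20 mm width. Axes as the tool's.
- loop_mid (a point): Middle of the tool's flat pear-shaped loop, 52 mm ahead of the ferrule's face. Axes as the tool's. The loop is open, 35 mm wide inside near here and 44 mm long inside (x = -28 to -72 mm of the tool); its steel ribbon is 2.4 mm thick and 7 mm high, at the height of the tool's axis.
- pull_tester: The fixed green bench pull tester, base 314 x 90 x 12 mm. Origin on the table under the fork's bearing face; x points from the D-handle toward the end where the tool's handle lies, z up. Steel fork at x = -8 to 0 mm: slot 13 mm wide up to 42 mm height, lips flaring to 36 mm apart at 53 mm height. Nothing on it is higher than 62 mm.
- tool_seat (a point): Best place for the tool's origin when laid in, tool axes parallel to the tester's: on the tester's centre line, 36 mm above the table, 7 mm behind the fork's bearing face (0 to 15 mm behind will do). The tool comes down from above: neck between the fork's lips, ferrule behind the fork on an open ledge 28 mm high.
- rear_rest (a point): Middle of the black rear rest's floor, 28 mm above the table, 99 mm behind the fork's bearing face; the rest is 18 mm long. It carries the tool's handle between cheeks 26 mm apart that flare to 43 mm at 46 mm height. Between it and the ledge (14 to 90 mm behind the fork's face) nothing stands above 12 mm, so fingers have room there.
- hook_carriage: Carriage with the upright hook pin, 8 mm in diameter, cone tip 16 mm above the origin. Origin on the pin's axis, 36 mm above the table; axes as the tester's. At rest the pin is 48 mm ahead of the fork's bearing face, held by a light spring (about 1 N); it slides up to 30 mm toward the D-handle. With the tool laid in, pulling takes up about 21 mm before the loop is taut.
- d_handle: The black crossbar of the D-handle that is pulled: 14 mm in diameter, level along its y axis, 70 mm free between the steel arms; origin at its middle, 36 mm above the table. Axes as the tester's: pull level along its -x. Between it and the steel bar at x = +50 mm is a clear gap of 38 mm for a finger; beyond it (-x) and under it all is free.
- pull_rod (a joint): Travel of the sprung pull rod and its pointer along the scale, out of the carriage (m): 0 at rest, stop at 0.056. The spring takes 300 N per metre (12 N at 0.040) and draws it back when let go. The handle moves by this travel plus the carriage's travel.
- clip (a joint): Where the red clip is set on the scale (m): the pointer stands level with the clip's middle when joint pull_rod has this same value. 0.028 to 0.042. It grips the scale firmly and is to stay as set; the whole scale travels with the carriage.
- pointer (a point): Tip of the black pointer bar on the white scale plate, 58 mm above the table; moves with the pull rod. Axes as the tester's.
- clip_mark (a point): Middle of the red clip (10 mm long along the pull, white line at its middle) on the edge of the scale plate beside the pointer. Axes as the tester's: the pointer approaches it from +x and has run past it when it is at smaller x.
- white_pot: Bystander: small pale clay pot, 80 mm across, 44 mm high, open. Origin under its middle.
- black_block: Bystander: black sanding block, 46 x 74 x 27 mm. Origin under its middle.
- wood_rib: Bystander: flat wooden rib, 36 x 100 x 8 mm. Origin under its middle.
- red_pot: Bystander: small white paint pot with red paint, 44 mm across, 30 mm high. Origin under its middle.

How it is judged (in metres and radians):
On the way:
1. the loop tool lies in the tester with its loop over the hook pin, let go (x of loop_scraper in the frame of pull_tester between -0.002 and 0.02 m and y of loop_scraper in the frame of pull_tester between -0.006 and 0.006 m and z of loop_scraper in the frame of pull_tester below 0.039 m and angle between the x axis of loop_scraper and the x axis of pull_tester, either way round below 0.065 rad and x of hook_carriage in the frame of loop_scraper between -0.074 and -0.03 m and contact force between the fingers and loop_scraper below 0.3 N), for 0.2 s.
At the end, for the whole second after the job is handed in: The gripper still holds the D-handle: pointer within 5 mm of the red clip's middle, clip not shifted on the scale (15 to 27 mm from its start, with the carriage), tool in fork and rest untouched by the robot, ferrule within 4 mm of the fork, loop pulling on the pin with over 5 N (x of pointer in the frame of clip_mark between -0.005 and 0.005 m and contact force between loop_scraper and hook_carriage above 5 N and contact force between the fingers and d_handle above 3 N and contact force between each of the arm, the fingers and loop_scraper below 0.3 N and x of loop_scraper in the frame of pull_tester between -0.003 and 0.004 m and z of loop_scraper in the frame of pull_tester between 0.032 and 0.04 m and angle between the x axis of loop_scraper and the x axis of pull_tester, either way round below 0.065 rad and x of hook_carriage in the frame of loop_scraper between -0.074 and -0.06 m and distance of clip_mark from where it was at the start of the episode between 0.015 and 0.027 m); the arm keeps its last pose, push and grip.
It fails at once if the pointer ran more than a centimetre past the red clip (x of pointer in the frame of clip_mark below -0.01 m).
It fails at once if the white pot was pushed away (30 mm) (distance of white_pot from where it was at the start of the episode above 0.03 m).
It fails at once if the red paint pot was pushed away (30 mm) (distance of red_pot from where it was at the start of the episode above 0.03 m).
It fails at once if the sanding block was pushed away (30 mm) (distance of black_block from where it was at the start of the episode above 0.03 m).
It fails at once if the wooden rib was pushed away (30 mm) (distance of wood_rib from where it was at the start of the episode above 0.03 m).
It also fails if it takes over 51 s, if anything falls off the work surface, if the arm or the gripper's body presses on something with over 40 N, if the wrist force passes 120 N, or if a joint passes its speed limit or range.

## Working session

There is one attempt and no reset: what is moved stays moved. The work goes in short steps, Python scripts to look and compute and a tool call to move; the robot and the scene stay as the last step left them, time stands still between calls to the robot, and variables do not carry over. Pictures are saved under pics/ and viewed, at most 13 in all, crops included, and the job is handed in when it is done.

Besides the shell and the picture viewer there is one more tool, called after "Emit:" as name([rows], argument=value, ...), one row to a line, values as JSON. move_arm: Moves the arm, as the interface text tells. Its arguments: {"type":"object","properties":{"jaw":{"type":"array"},"delta_pos":{"type":"array"},"yaw":{"type":"array"},"force":{"type":"number"}},"required":["jaw","delta_pos","yaw"]}

```bash
mkdir -p pics
cat > h.py <<'E'
import numpy as np, cv2, json
from workcell import bot, camera, camera_model, outline_of, pinpoint
def back(m,uv,z):
    R=np.array(m["R"]);t=np.array(m["t"]);c=-R.T@t
    d=R.T@np.array([(uv[0]-m["cx"])/m["fx"],(uv[1]-m["cy"])/m["fy"],1.])
    return c+d*(z-c[2])/d[2]
def proj(m,X):
    p=np.array(m["R"])@np.array(X)+np.array(m["t"]); return [m["fx"]*p[0]/p[2]+m["cx"],m["fy"]*p[1]/p[2]+m["cy"]]
def tri(ms,uvs):
    A=[];b=[]
    for m,uv in zip(ms,uvs):
        R=np.array(m["R"]);t=np.array(m["t"]);x=(uv[0]-m["cx"])/m["fx"];y=(uv[1]-m["cy"])/m["fy"]
        A+=[R[0]-x*R[2],R[1]-y*R[2]];b+=[x*t[2]-t[0],y*t[2]-t[1]]
    return np.linalg.lstsq(np.array(A),np.array(b),rcond=None)[0]
Z=dict(loop_scraper=.008,scraper_grip=.008,loop_mid=.008,pull_tester=0,tool_seat=.036,rear_rest=.028,hook_carriage=.036,d_handle=.036,pointer=.058,clip_mark=.058,white_pot=0,black_block=0,wood_rib=0,red_pot=0)
E
python3 - <<'E'
from h import *
o=bot.get_obs();print(o["time"],o["ee_pos"],o["tcp_rot"],o["opening"])
for c in ("top","side"):
    im=camera(c);cv2.imwrite(f"pics/{c}0.png",im[...,::-1]);m=camera_model(c)
    for n,z in Z.items():
        r=pinpoint(c,n)
        for q in r[:2]: print(c,n,np.round(q["xy"],1),round(q["confidence"],2),np.round(back(m,q["xy"],z),4))
print(bot.get_obs()["time"])
E
```

```text
0.0 [0.16032767 0.52612099 0.40398143] [-1.79923663e+02  1.16495625e-03  1.63051801e+02] 0.08522813361277032
top scraper_grip [211.  260.2] 0.68 [0.5017 0.336  0.008 ]
top loop_mid [248.7 284.6] 0.67 [0.4415 0.2422 0.008 ]
top pull_tester [344.7 245.5] 0.85 [0.5379 0.0048 0.    ]
top rear_rest [303.5 241.6] 0.65 [0.5457 0.1068 0.028 ]
top hook_carriage [363.1 244.9] 0.64 [ 0.5368 -0.0373  0.036 ]
top d_handle [448.6 248.3] 0.64 [ 0.5281 -0.2433  0.036 ]
top clip_mark [401.8 251.9] 0.41 [ 0.5185 -0.1261  0.058 ]
top white_pot [399.5 171.8] 0.89 [ 0.7243 -0.1352  0.    ]
top black_block [339.2 169. ] 0.62 [0.7319 0.0171 0.    ]
top black_block [211.8 262.2] 0.55 [0.497  0.3357 0.    ]
top wood_rib [229.1 189.8] 0.77 [0.6794 0.2952 0.    ]
top wood_rib [213.1 262.3] 0.73 [0.4967 0.3325 0.    ]
top red_pot [295.6 170.5] 0.6 [0.7284 0.1275 0.    ]
side loop_scraper [281.3 195. ] 0.66 [0.4647 0.2843 0.008 ]
side scraper_grip [292.  185.1] 0.55 [0.4944 0.321  0.008 ]
side scraper_grip [333.3 275. ] 0.15 [ 0.5358 -0.0065  0.008 ]
side loop_mid [276.1 209.9] 0.96 [0.4466 0.228  0.008 ]
side pull_tester [332.9 276.5] 0.86 [ 0.5358 -0.0022  0.    ]
side tool_seat [335.  260.3] 0.95 [0.541  0.0049 0.036 ]
side tool_seat [336.9 277.7] 0.37 [ 0.5356 -0.045   0.036 ]
side rear_rest [325.5 234.6] 0.71 [0.5376 0.0974 0.028 ]
side hook_carriage [338.8 276.5] 0.74 [ 0.5397 -0.0423  0.036 ]
side d_handle [353.2 362.2] 0.75 [ 0.5251 -0.2493  0.036 ]
side d_handle [334.  275.9] 0.23 [ 0.531  -0.0392  0.036 ]
side pointer [335.  280.7] 0.78 [ 0.5261 -0.0757  0.058 ]
side clip_mark [332.1 297.8] 0.55 [ 0.513  -0.1185  0.058 ]
side white_pot [442.5 306.2] 0.61 [ 0.7256 -0.1176  0.    ]
side black_block [427.7 256.3] 0.73 [0.7408 0.0259 0.    ]
side wood_rib [372.4 185.1] 0.64 [0.6869 0.3012 0.    ]
side red_pot [404.3 228. ] 0.87 [0.7182 0.1261 0.    ]
1.5
```

View pics/top0.png

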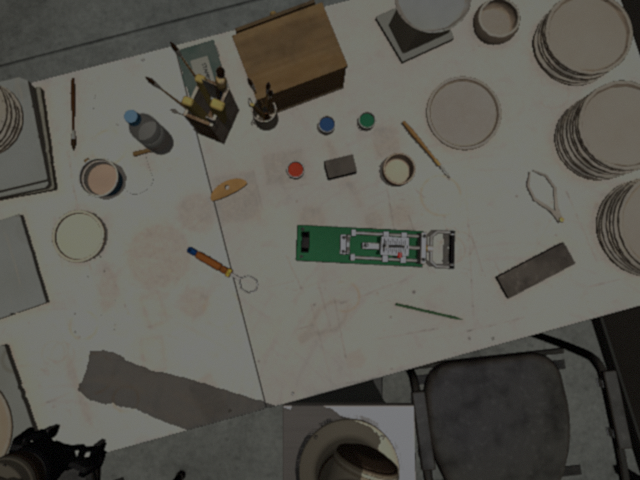

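View pics/side0.png

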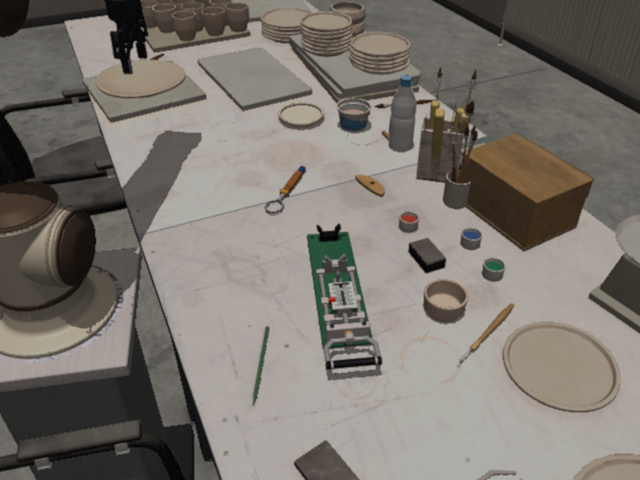

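Emit:
move_arm([
  [0.025,-0.015,-0.008],
  [0.025,-0.015,-0.008],
  [0.025,-0.015,-0.008],
  [0.025,-0.015,-0.008],
  [0.025,-0.015,-0.008],
  [0.025,-0.015,-0.008],
  [0.025,-0.015,-0.008],
  [0.025,-0.015,-0.008],
  [0.025,-0.015,-0.008],
  [0.025,-0.015,-0.008],
], jaw=[0,0,0,0,0,0,0,0,0,0], yaw=[0.1,0.1,0.1,0.1,0.1,0.1,0.1,0.1,0.1,0.1])

```text
time: 2.33
ee_pos: [0.4114, 0.3751, 0.3244]
tcp_rot: [180.0, 0.0, -139.4]
wrist_force: [0.5, 0.2, -0.1]
opening: 0.0859
grasp_force: 0.0
```

Emit:
move_arm([
  [0.02,-0.01,-0.005],
  [0.02,-0.01,-0.005],
  [0.02,-0.01,-0.005],
  [0.015,-0.01,-0.005],
  [0,0,0],
], jaw=[0,0,0,0,0], yaw=[0.1,0.1,0.09,0,0])

```text
time: 2.75
ee_pos: [0.4873, 0.3344, 0.3032]
tcp_rot: [-180.0, -0.1, -123.2]
wrist_force: [0.1, 0.4, 0.0]
opening: 0.0854
grasp_force: 0.0
```

```bash
cat > look.py <<'E'
from h import *
import sys
def look(tag,names,save=True):
    o=bot.get_obs();m=camera_model("wrist");im=camera("wrist")
    if save: cv2.imwrite(f"pics/{tag}.png",im[...,::-1])
    print(o["time"],o["ee_pos"],o["tcp_rot"],"q6",o["q"])
    for n in names:
        for q in pinpoint("wrist",n)[:2]: print(n,np.round(q["xy"],1),round(q["confidence"],2),np.round(back(m,q["xy"],Z[n]),4))
    return m
if __name__=="__main__": look(sys.argv[1],sys.argv[2:])
E
python3 look.py w1 loop_scraper scraper_grip loop_mid pull_tester tool_seat rear_rest hook_carriage
```

```text
2.75 [0.48734248 0.33442185 0.30318786] [-1.79996102e+02 -9.35378004e-02 -1.23165902e+02] q6 [ 3.44659104e+01  9.81152538e+00  4.19283138e+00  8.44663225e+01
 -3.92009548e-02 -2.23681614e+01]
loop_scraper [316.2 167.7] 0.72 [0.4647 0.2866 0.008 ]
scraper_grip [317.2 238.1] 0.96 [0.4932 0.331  0.008 ]
rear_rest [316.1 239.7] 0.43 [0.4912 0.3274 0.028 ]
```

View pics/w1.png

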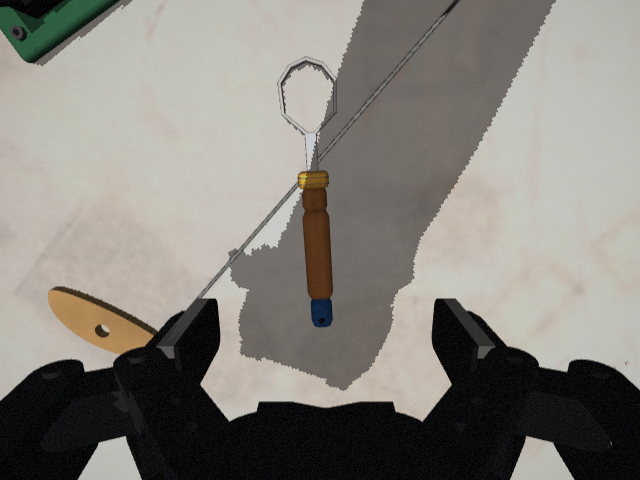

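Run:
```python
from h import *
m=camera_model("wrist")
R=np.array(m["R"]);print("cam",-R.T@np.array(m["t"]))
mask=outline_of("wrist","loop_scraper")
q=mask[0];print(q["confidence"],q["mask"].sum())
ys,xs=np.nonzero(q["mask"])
for lo,hi in ((30,130),(135,160),(195,295),(300,330),(195,400)):
    s=(ys>=lo)&(ys<hi)
    if s.any(): print(lo,hi,np.round([xs[s].mean(),ys[s].mean(),ys[s].max()],1))
def row(r): return xs[ys==r].mean()
a=back(m,[row(205),205],.012);b=back(m,[row(290),290],.012);d=b-a
print("axis handle",np.degrees(np.arctan2(d[1],d[0])))
top=ys.min();l=(xs[ys==top].mean(),top);t=(xs[ys==ys.max()-3].mean(),ys.max())
A=back(m,l,.008);B=back(m,t,.012);d=B-A;print("ends",A,B,np.linalg.norm(d),np.degrees(np.arctan2(d[1],d[0])))
u=d/np.linalg.norm(d);print("grip from tail", B-u*.075,"from tip",A+u*.125, "origin",B-u*.125)
```

```text
cam [0.44772071 0.27887477 0.27376674]
0.77 5228
30 130 [306.9  88.1 129. ]
135 160 [311.1 146.8 159. ]
195 295 [317.  244.5 294. ]
300 330 [321.5 312.4 326. ]
195 400 [317.8 257.7 326. ]
axis handle 60.22258977054352
ends [0.42822699 0.22446856 0.008     ] [0.52832883 0.39692877 0.012     ] 0.19944648979442312 59.86764602861636
grip from tail [0.49068647 0.33207671 0.01049584] from tip [0.49096427 0.33255533 0.01050694] origin [0.46559155 0.28884201 0.00949306]
```

Emit:
move_arm([
  [0.005,-0.002,-0.02],
  [0,0,-0.025],
  [0,0,-0.025],
  [0,0,-0.025],
  [0,0,-0.02],
  [0,0,-0.011],
  [0,0,0],
  [0,0,0],
], jaw=[0,0,0,0,0,0,0,0], yaw=[0.055,0,0,0,0,0,0,0])

```text
time: 3.87
ee_pos: [0.4902, 0.3343, 0.1791]
tcp_rot: [180.0, -0.0, -119.9]
wrist_force: [0.4, 0.3, 0.2]
opening: 0.0853
grasp_force: 0.0
```

Emit:
move_arm([
  [0,0,0],
  [0,0,0],
  [0,0,0],
  [0,0,0],
  [0,0,0],
  [0,0,0],
  [0,0,0],
  [0,0,0],
  [0,0,0],
  [0,0,0],
], jaw=[0.5,0.8,1,1,1,1,1,1,1,1], yaw=[0,0,0,0,0,0,0,0,0,0], force=40)

```text
time: 4.7
ee_pos: [0.4906, 0.3342, 0.1794]
tcp_rot: [-180.0, 0.1, -119.9]
wrist_force: [-0.1, -1.4, 6.2]
opening: 0.019
grasp_force: 40.7
```

Emit:
move_arm([
  [0,0,0.02],
  [0,0,0.03],
  [0.005,-0.02,0.03],
  [0.005,-0.03,0.02],
  [0.01,-0.03,0.02],
  [0.01,-0.03,0.01],
  [0.01,-0.03,0.01],
  [0.005,-0.03,0.01],
  [0.005,-0.03,0],
  [0,-0.024,0],
], jaw=[1,1,1,1,1,1,1,1,1,1], yaw=[0,0,0.06,0.06,0.06,0.06,0.06,0.06,0.06,0.055])

```text
time: 5.53
ee_pos: [0.5408, 0.1081, 0.329]
tcp_rot: [-180.0, -0.0, -92.5]
wrist_force: [-0.0, -0.4, -1.2]
opening: 0.0186
grasp_force: 39.9
```

Emit:
move_arm([
  [0,0,0],
  [0,0,0],
  [0,0,0],
], jaw=[1,1,1], yaw=[0,0,0])

```text
time: 5.78
ee_pos: [0.5403, 0.1103, 0.3284]
tcp_rot: [180.0, 0.0, -92.7]
wrist_force: [0.2, -0.3, -1.9]
opening: 0.0187
grasp_force: 39.9
```

```bash
python3 look.py w2 loop_scraper scraper_grip loop_mid pull_tester tool_seat rear_rest hook_carriage d_handle pointer clip_mark; python3 -c "
from h import *
for n in ('pull_tester','hook_carriage','d_handle','rear_rest'):
  m=camera_model('wrist')
  for q in outline_of('wrist',n)[:1]:
    cs=cv2.minAreaRect(np.argwhere(q['mask'])[:,::-1].astype(np.float32)); print(n,q['confidence'],cs)
"
```

```text
5.7833 [0.54026977 0.11025683 0.32836951] [ 1.79967914e+02  1.10240239e-02 -9.27326476e+01] q6 [ 1.15306234e+01  4.30092163e+00  9.10197730e-01  8.66376574e+01
  1.85895948e-02 -7.57367367e+01]
loop_scraper [322.9 185.2] 0.62 [0.5403 0.0736 0.008 ]
scraper_grip [327.7 307.7] 0.61 [0.5414 0.1813 0.008 ]
pull_tester [317.8  95.4] 0.8 [0.5409 0.0054 0.    ]
tool_seat [318.4  98.6] 0.74 [0.5401 0.0118 0.036 ]
tool_seat [320.6  95.6] 0.4 [0.5385 0.01   0.036 ]
hook_carriage [321.4   3.8] 0.79 [ 0.5352 -0.0446  0.036 ]
pull_tester 0.76 ((320.0, 123.5), (247.0, 128.0), 90.0)
hook_carriage 0.69 ((320.5, 14.0), (28.0, 25.0), 90.0)
rear_rest 0.63 ((320.0, 123.5), (247.0, 128.0), 90.0)
```

View pics/w2.png

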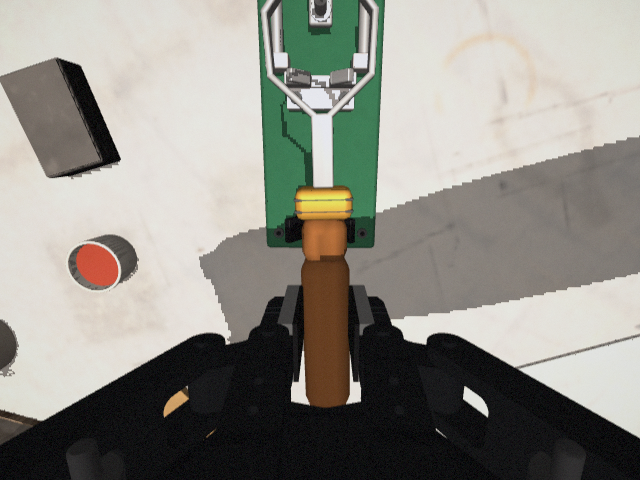

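```bash
cat > meas.py <<'E'
from h import *
def green(im):
    hsv=cv2.cvtColor(im,cv2.COLOR_RGB2HSV);return cv2.inRange(hsv,(65,80,30),(95,255,255))>0
def lineang(p): 
    d=p[-1]-p[0];c=np.polyfit(p[:,1],p[:,0],1);return c
E
python3 - <<'E'
from meas import *
m=camera_model("wrist");im=cv2.imread("pics/w2.png")[...,::-1]
g=green(im)
L=[];Rr=[]
for r in range(20,240,5):
    c=np.nonzero(g[r])[0]
    if len(c)>20: L.append(back(m,[c.min()-.5,r],.012));Rr.append(back(m,[c.max()+.5,r],.012))
for n,P in (("L",np.array(L)),("R",np.array(Rr)),("C",(np.array(L)+np.array(Rr))/2)):
    c=np.polyfit(P[:,1],P[:,0],1,w=None);res=np.abs(P[:,0]-np.polyval(c,P[:,1]));k=res<np.median(res)*3+1e-4
    c=np.polyfit(P[k,1],P[k,0],1);print(n,"x at y=0:",c[1],"yaw",90-np.degrees(np.arctan(c[0])),"std",res[k].std(), "x(y=.06)",np.polyval(c,.06))
r=np.nonzero(g[:, 270:285].any(1))[0].max();print("rear edge",r,back(m,[320,r+.5],.012))
# tool: ferrule & wood
hsv=cv2.cvtColor(im.copy(),cv2.COLOR_RGB2HSV)
w=cv2.inRange(hsv,(5,120,60),(32,255,255))>0;w[:,:280]=0;w[:,370:]=0
P=[]
for r in range(190,400,5):
    c=np.nonzero(w[r])[0]
    if len(c)>20: P.append(np.r_[back(m,[(c.min()+c.max())/2,r],.157),c.min(),c.max()])
P=np.array(P);print(P[::6])
c=np.polyfit(P[:,1],P[:,0],1);print("tool yaw",90-np.degrees(np.arctan(c[0])),"x at y",P[0,1],np.polyval(c,P[0,1]), "at grip y .11",np.polyval(c,.11))
print("ferrule front",back(m,[323.5,186],.163))
E
```

```text
L x at y=0: 0.5831313695767801 yaw 87.03042126860477 std 0.00011436746836234572 x(y=.06) 0.5862438926437736
R x at y=0: 0.4945475008912301 yaw 86.99147945476895 std 0.00010802434510629637 x(y=.06) 0.4977009149189627
C x at y=0: 0.5388401239317435 yaw 87.01092315437883 std 8.639640644925734e-05 x(y=.06) 0.5419731206854176
rear edge 246 [0.54538759 0.12347101 0.012     ]
[[5.38674319e-01 5.89126131e-02 1.57000000e-01 2.97000000e+02
  3.49000000e+02]
 [5.38951703e-01 7.29458608e-02 1.57000000e-01 3.03000000e+02
  3.45000000e+02]
 [5.39553976e-01 8.55697983e-02 1.57000000e-01 3.05000000e+02
  3.43000000e+02]
 [5.39764161e-01 9.88201876e-02 1.57000000e-01 3.02000000e+02
  3.48000000e+02]
 [5.40200408e-01 1.12713326e-01 1.57000000e-01 3.04000000e+02
  3.47000000e+02]
 [5.40658688e-01 1.27308158e-01 1.57000000e-01 3.04000000e+02
  3.48000000e+02]
 [5.41140714e-01 1.42659221e-01 1.57000000e-01 3.05000000e+02
  3.48000000e+02]]
tool yaw 88.41692822199548 x at y 0.058912613128713064 0.538747040593164 at grip y .11 0.540158934933607
ferrule front [0.5383345  0.05669114 0.163     ]
```

Emit:
move_arm([
  [0.002,-0.015,-0.01],
  [0,-0.02,-0.02],
  [0,-0.01,-0.02],
  [0,0,-0.018],
  [0,0,0],
  [0,0,0],
], jaw=[1,1,1,1,1,1], yaw=[-0.025,0,0,0,0,0])

```text
time: 7.03
ee_pos: [0.5421, 0.065, 0.2603]
tcp_rot: [179.9, -0.0, -94.1]
wrist_force: [-0.4, 0.7, -0.2]
opening: 0.0191
grasp_force: 39.9
```

Run:
```python
from meas import *
from look import look
im0=cv2.imread("pics/w2.png")
m=look("w3",["tool_seat","pull_tester","hook_carriage","loop_mid","pointer","clip_mark","d_handle"])
im=cv2.imread("pics/w3.png")[...,::-1];hsv=cv2.cvtColor(im.copy(),cv2.COLOR_RGB2HSV)
g=green(im);L=[];Rr=[]
for r in range(5,400,5):
    c=np.nonzero(g[r])[0]
    if len(c)>20: L.append(back(m,[c.min()-.5,r],.012));Rr.append(back(m,[c.max()+.5,r],.012))
for n,P in (("L",np.array(L)),("R",np.array(Rr))):
    c=np.polyfit(P[:,1],P[:,0],1);res=np.abs(P[:,0]-np.polyval(c,P[:,1]));k=res<np.median(res)*2+1e-4
    c=np.polyfit(P[k,1],P[k,0],1);print(n,c[1],90-np.degrees(np.arctan(c[0])),k.sum(),len(k))
zt=bot.get_obs()["ee_pos"][2]-.171
w=cv2.inRange(hsv,(5,120,60),(32,255,255))>0;w[:,:280]=0;w[:,370:]=0
P=[]
for r in range(190,400,5):
    c=np.nonzero(w[r])[0]
    if len(c)>20: P.append(back(m,[(c.min()+c.max())/2,r],zt))
P=np.array(P);c=np.polyfit(P[:,1],P[:,0],1);print("tool yaw",90-np.degrees(np.arctan(c[0])),"x0",c[1],P[0])
```

```text
7.0333 [0.5420577  0.0650164  0.26034285] [ 1.79911650e+02 -1.12267806e-02 -9.41172261e+01] q6 [ 6.83841393e+00  4.10716375e+00 -6.80666115e+00  7.91750486e+01
  5.76867033e-03 -7.90443558e+01]
tool_seat [324.  173.9] 0.8 [0.5385 0.0118 0.036 ]
pull_tester [322.1 156.8] 0.77 [0.5392 0.0041 0.    ]
hook_carriage [322.4  56.8] 0.63 [ 0.5351 -0.0446  0.036 ]
L 0.5825405928619284 86.93078565372402 60 60
R 0.4943034841217666 86.9245245167226 60 60
tool yaw 86.9579614545007 x0 0.5381635108962781 [0.53882843 0.01362107 0.090341  ]
```

View pics/w3.png

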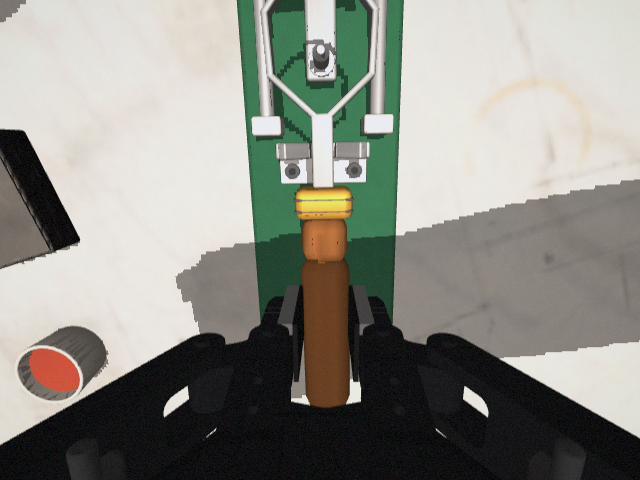

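Emit:
move_arm([
  [0,0,-0.01],
  [0,0,-0.01],
  [0,0,-0.01],
  [0,0,-0.006],
  [0,0,-0.006],
  [0,0,-0.004],
  [0,0,-0.004],
  [0,0,-0.002],
  [0,0,0],
], jaw=[1,1,1,1,1,1,1,1,1], yaw=[0,0,0,0,0,0,0,0,0])

```text
time: 8.18
ee_pos: [0.5423, 0.0651, 0.2083]
tcp_rot: [180.0, -0.0, -94.1]
wrist_force: [0.2, 0.2, -1.5]
opening: 0.0191
grasp_force: 39.9
```

```bash
python3 look.py w4 tool_seat loop_scraper pull_tester hook_carriage
```

```text
8.1833 [0.54226234 0.06510886 0.20830344] [ 1.79978471e+02 -2.17271436e-03 -9.41007876e+01] q6 [ 6.84626785e+00  5.30875831e+00 -1.13448641e+01  7.33679269e+01
  1.95512688e-03 -7.90529445e+01]
tool_seat [322.  184.8] 0.68 [0.5395 0.012  0.036 ]
tool_seat [322.5  22.6] 0.52 [ 0.5352 -0.0442  0.036 ]
loop_scraper [325.5 184.3] 0.83 [0.5384 0.0149 0.008 ]
pull_tester [323.2 160.8] 0.82 [0.5388 0.0044 0.    ]
```

View pics/w4.png

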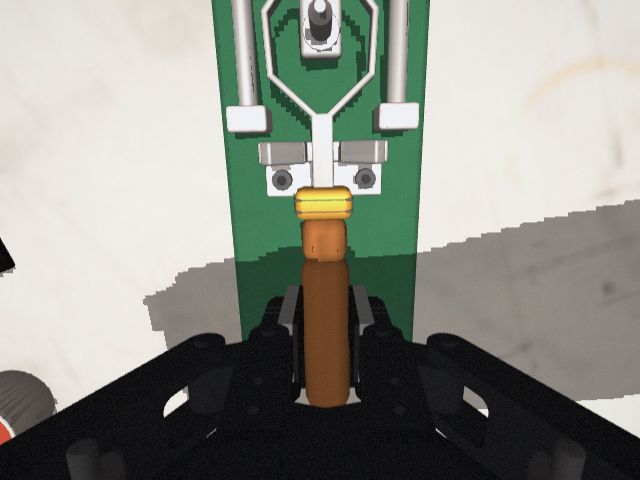

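Emit:
move_arm([
  [0,0,-0.001],
  [0,0,0],
  [0,0,0],
  [0,0,0],
  [0,0,0],
  [0,0,0],
  [0,0,0],
  [0,0,0],
  [0,0,0],
], jaw=[1,0.8,0.7,0.6,0.5,0.4,0.4,0.4,0.4], yaw=[0,0,0,0,0,0,0,0,0])

```text
time: 9.18
ee_pos: [0.5423, 0.0651, 0.2077]
tcp_rot: [-180.0, -0.0, -94.1]
wrist_force: [0.7, 0.1, -0.3]
opening: 0.0512
grasp_force: 0.0
```

Emit:
move_arm([
  [0,0,0],
  [0,0,0.01],
  [0,0,0.025],
  [0,0,0.03],
  [0,0,0.035],
  [0,0,0.02],
  [0,0,0],
], jaw=[0.4,0.4,0.4,0.4,0.4,0.4,0.4], yaw=[0,0,0,0,0,0,0])

```text
time: 9.77
ee_pos: [0.5429, 0.0652, 0.3338]
tcp_rot: [-179.6, 0.1, -94.1]
wrist_force: [0.8, -0.4, -0.3]
opening: 0.0513
grasp_force: 0.0
```

Run:
```python
from meas import *
from look import look
m=look("w5",["tool_seat","scraper_grip","loop_scraper","loop_mid","hook_carriage","pull_tester","d_handle"])
im=cv2.imread("pics/w5.png")[...,::-1];hsv=cv2.cvtColor(im.copy(),cv2.COLOR_RGB2HSV)
w=cv2.inRange(hsv,(5,120,60),(32,255,255))>0
n,l,s,c=cv2.connectedComponentsWithStats(w.astype(np.uint8))
for i in range(1,n):
    if s[i][4]>100: print(s[i])
```

```text
9.7667 [0.54287674 0.06518034 0.33379489] [-1.79555466e+02  8.66752445e-02 -9.41025709e+01] q6 [ 6.84629269e+00  3.38445216e+00  5.41030899e-01  8.67036744e+01
  6.64191098e-04 -7.90507976e+01]
tool_seat [326.6 164.8] 0.56 [0.5404 0.0117 0.036 ]
tool_seat [329.9 276.4] 0.32 [0.5439 0.0985 0.036 ]
scraper_grip [330.9 231.4] 0.65 [0.5409 0.0687 0.008 ]
loop_scraper [327. 162.] 0.59 [0.5402 0.0111 0.008 ]
loop_scraper [326.4 156.5] 0.24 [0.5404 0.0068 0.008 ]
hook_carriage [328.6  79.5] 0.88 [ 0.535  -0.0453  0.036 ]
pull_tester [326.3 152.8] 0.86 [0.5403 0.0041 0.    ]
[ 313  167   30  127 3143]
[103 298  39  36 855]
[181 415  12  38 311]
```

View pics/w5.png

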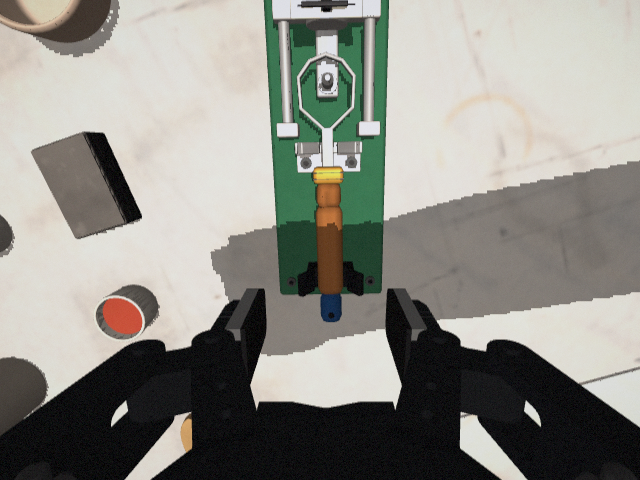

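Emit:
move_arm([
  [0,-0.02,0],
  [-0.002,-0.025,0],
  [-0.002,-0.025,0],
  [-0.002,-0.025,0],
  [-0.002,-0.025,0],
  [-0.002,-0.025,0],
  [-0.002,-0.025,0],
  [-0.002,-0.025,0],
  [-0.001,-0.025,0],
  [-0.001,-0.025,0],
], jaw=[0.53,0.53,0.53,0.53,0.53,0.53,0.53,0.53,0.53,0.53], yaw=[-0.11,-0.11,-0.11,-0.11,-0.11,-0.11,-0.11,-0.11,-0.11,-0.11])

```text
time: 11.0
ee_pos: [0.526, -0.1811, 0.3272]
tcp_rot: [180.0, -0.0, -157.4]
wrist_force: [0.3, -0.3, -0.3]
opening: 0.0403
grasp_force: 0.0
```

Emit:
move_arm([
  [-0.001,-0.02,0],
  [0,-0.02,0],
  [0,-0.016,-0.01],
  [0,-0.01,-0.01],
  [0,0,0],
  [0,0,0],
], jaw=[0.53,0.53,0.53,0.53,0.53,0.53], yaw=[-0.11,-0.11,-0.11,-0.12,0,0])

```text
time: 11.5
ee_pos: [0.525, -0.246, 0.3067]
tcp_rot: [179.9, -0.1, 177.2]
wrist_force: [-0.1, 0.9, -0.8]
opening: 0.0404
grasp_force: 0.0
```

```bash
python3 look.py w6 d_handle pointer clip_mark hook_carriage pull_tester tool_seat
```

```text
11.5 [ 0.52501866 -0.24600286  0.30674508] [ 1.79944603e+02 -1.14024217e-01  1.77240032e+02] q6 [-2.51074369e+01  8.27600587e+00  2.85428619e+00  8.47048040e+01
  7.88194576e-03 -2.23474221e+01]
d_handle [319.5 246.2] 0.84 [ 0.5253 -0.251   0.036 ]
pointer [587.8 240.7] 0.58 [ 0.5237 -0.081   0.058 ]
clip_mark [523.9 232.1] 0.73 [ 0.5161 -0.1219  0.058 ]
hook_carriage [614.8 245.8] 0.69 [ 0.535  -0.0451  0.036 ]
tool_seat [615.6 244.9] 0.5 [ 0.5344 -0.0447  0.036 ]
```

View pics/w6.png

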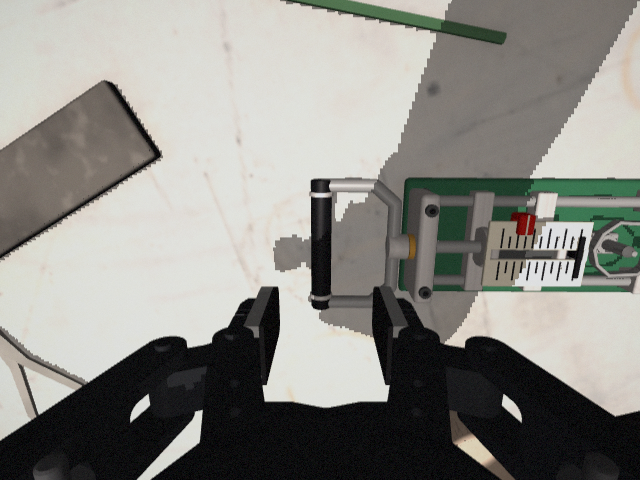

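Emit:
move_arm([
  [0,-0.004,-0.01],
  [0,0,-0.025],
  [0,0,-0.025],
  [0,0,-0.02],
  [0,0,-0.015],
  [0,0,-0.012],
  [0,0,-0.008],
  [0,0,0],
], jaw=[0.53,0.53,0.53,0.53,0.53,0.53,0.53,0.53], yaw=[-0.003,0,0,0,0,0,0,0])

```text
time: 12.52
ee_pos: [0.5249, -0.2497, 0.1908]
tcp_rot: [179.9, -0.1, 176.9]
wrist_force: [0.0, 0.4, -0.4]
opening: 0.0404
grasp_force: 0.0
```

Emit:
move_arm([
  [0,0,0],
  [0,0,0],
  [0,0,0],
  [0,0,0],
  [0,0,0],
  [0,0,0],
  [0,0,0],
  [0,0,0],
], jaw=[0.7,0.8,0.9,1,1,1,1,1], yaw=[0,0,0,0,0,0,0,0], force=50)

```text
time: 13.18
ee_pos: [0.5257, -0.25, 0.1938]
tcp_rot: [-180.0, 0.1, 176.9]
wrist_force: [-0.1, -0.2, 6.2]
opening: 0.0123
grasp_force: 49.1
```

```bash
cat > pc.py <<'E'
from meas import *
from look import look
import sys
tag=sys.argv[1]
m=look(tag,["d_handle","pointer","clip_mark"])
im=cv2.imread(f"pics/{tag}.png")[...,::-1];hsv=cv2.cvtColor(im.copy(),cv2.COLOR_RGB2HSV)
r=cv2.inRange(hsv,(0,150,60),(8,255,255))|cv2.inRange(hsv,(172,150,60),(180,255,255))
n,l,s,c=cv2.connectedComponentsWithStats(r)
for i in range(1,n):
    if s[i][4]>30: print("red",s[i],c[i],np.round(back(m,c[i],.058),4))
cv2.imwrite(f"pics/{tag}c.png",cv2.resize(cv2.imread(f"pics/{tag}.png")[140:340,390:640],None,fx=3,fy=3,interpolation=cv2.INTER_NEAREST)[:600,:750])
E
python3 pc.py w7
```

```text
13.1833 [ 0.52567145 -0.25004883  0.19377718] [-1.79958508e+02  1.01684743e-01  1.76918199e+02] q6 [-2.54393296e+01  1.04814207e+01 -7.22676806e+00  7.21819873e+01
  3.06041954e-04 -2.23574915e+01]
d_handle [325.7 319.6] 0.75 [ 0.5243 -0.2512  0.036 ]
```

View pics/w7.png

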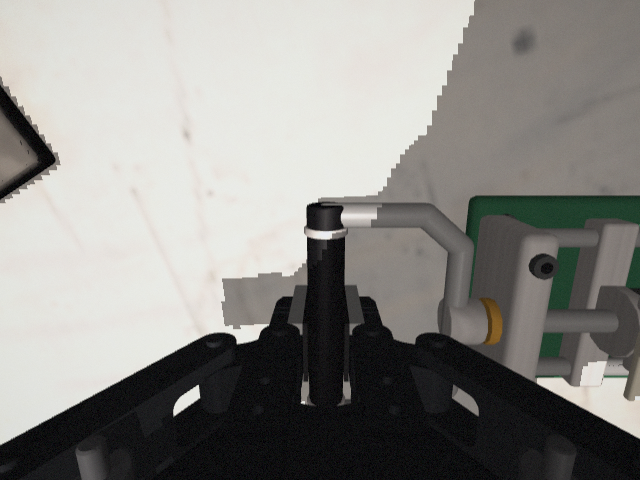

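Run:
```python
from h import *
m=camera_model("wrist");print(m["fx"],m["cx"],m["cy"], "mm/px",(.30675-.0294-.058)/m["fx"]*1000)
im=cv2.imread("pics/w6.png")
cv2.imwrite("pics/w6c.png",cv2.resize(im[195:295,480:605],None,fx=6,fy=6,interpolation=cv2.INTER_NEAREST))
for c in ("top","side"):
    i=camera(c);m=camera_model(c)
    X=np.array([.532,-.11,.058]);print(c,"mm/px",1000*(np.array(m["R"])@X+np.array(m["t"]))[2]/m["fx"],proj(m,X))
```

```text
357.3034736014614 325.50769144315905 242.82082203008684 mm/px 0.6139039113979184
top mm/px 2.364810462961538 [np.float64(394.8833860552136), np.float64(246.19699319606852)]
side mm/px 1.7966234836285113 [np.float64(341.656471940636), np.float64(293.2422752265421)]
```

View pics/w6c.png

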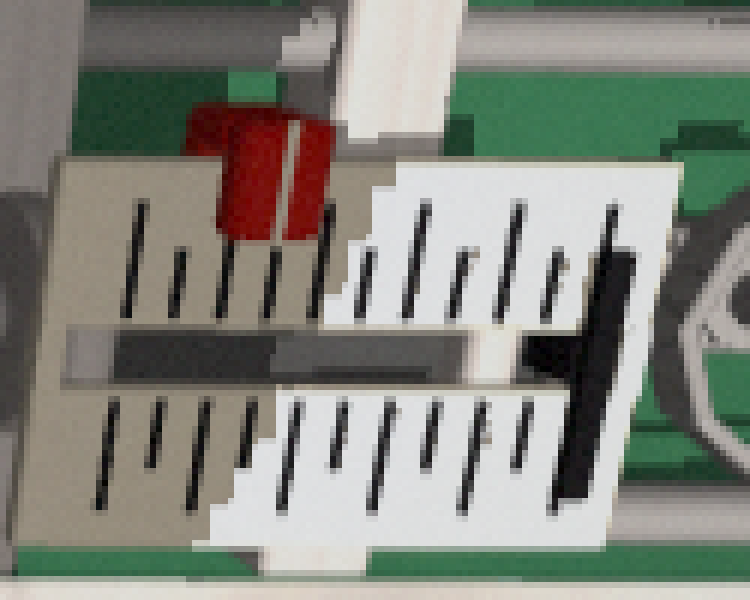

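Run:
```python
from h import *
from scipy.spatial.transform import Rotation as Ro
o=bot.get_obs();m=camera_model("wrist");R=np.array(m["R"]);t=np.array(m["t"])
Rt=Ro.from_euler("xyz",o["tcp_rot"],degrees=True).as_matrix();p=np.array(o["ee_pos"])
# X=Rt Xt+p ; cam=R X+t -> A=R Rt, b=R p+t
A=R@Rt;b=R@p+t
Rt6=Ro.from_euler("xyz",[179.944603,-.114024,177.240032],degrees=True).as_matrix();p6=np.array([.52501866,-.24600286,.30674508])
m6=dict(m);m6["R"]=A@Rt6.T;m6["t"]=b-m6["R"]@p6
json.dump({k:np.array(v).tolist() for k,v in m6.items()},open("m6.json","w"))
a=np.radians(86.93);u=np.array([np.cos(a),np.sin(a),0]);f=lambda x,y,z:round(1000*float(u@(back(m6,[480+x/6-.5,195+y/6-.5],z)-[.5389,.005,0])),1)
print("handle check",back(m6,[320,244],.036))
for z in (.055,.056,.058): print(z,"ticks row285:",[f(x,285,z) for x in (127,175,222,270,318,363,408,457,505,548)])
for z in (.058,.060): print(z,"pointer",f(620,250,z),f(575,490,z),"clip",f(280,240,z),f(290,170,z),"edges",f(217,235,z),f(321,235,z))
```

```text
handle check [ 0.5237411  -0.25061953  0.036     ]
0.055 ticks row285: [-140.1, -135.0, -130.0, -124.8, -119.7, -114.9, -110.1, -104.9, -99.7, -95.1]
0.056 ticks row285: [-140.6, -135.5, -130.5, -125.4, -120.3, -115.5, -110.7, -105.5, -100.4, -95.8]
0.058 ticks row285: [-141.7, -136.6, -131.6, -126.6, -121.5, -116.8, -112.0, -106.9, -101.8, -97.3]
0.058 pointer -90.4 -90.0 clip -126.3 -126.4 edges -133.0 -122.1
0.06 pointer -91.9 -91.5 clip -127.4 -127.6 edges -134.1 -123.3
```

Emit:
move_arm([
  [-0.0002,-0.004,0],
  [-0.0003,-0.005,0],
  [-0.0003,-0.005,0],
  [-0.0003,-0.005,0],
  [-0.0003,-0.005,0],
  [-0.0003,-0.005,0],
  [-0.0003,-0.005,0],
  [-0.0003,-0.004,0],
  [-0.0001,-0.002,0],
  [0,0,0],
], jaw=[1,1,1,1,1,1,1,1,1,1], yaw=[0,0,0,0,0,0,0,0,0,0])

```text
time: 14.32
ee_pos: [0.5234, -0.2898, 0.1938]
tcp_rot: [179.9, 0.1, 176.9]
wrist_force: [1.5, 5.8, 5.8]
opening: 0.0121
grasp_force: 49.2
```

```bash
cat > chk.py <<'E'
from h import *
import sys
F=[]
a=np.radians(86.93);u=np.array([np.cos(a),np.sin(a),0])
for c in ("top","side","top","side"):
    im=camera(c);o=bot.get_obs();F.append(o["wrist_force"])
    m=camera_model(c)
    if len(F)<=2:
        cv2.imwrite(f"pics/{sys.argv[1]}_{c}.png",im[...,::-1])
        for n in ("pointer","clip_mark","hook_carriage","d_handle","loop_scraper"):
            for q in pinpoint(c,n)[:1]: 
                X=back(m,q["xy"],Z[n] if n!="loop_scraper" else .036);print(c,n,np.round(q["xy"],1),round(q["confidence"],2),"tester x mm",round(1000*float(u@(X-[.5389,.005,0])),1))
print(o["time"],o["ee_pos"],"F",np.mean(F,0),o["opening"],o["grasp_force"])
E
python3 chk.py p1
```

```text
top pointer [368.5 249.2] 0.67 tester x mm -53.2
top clip_mark [407.1 253.5] 0.53 tester x mm -144.6
top hook_carriage [374.3 244.2] 0.97 tester x mm -69.2
top d_handle [469.4 245.6] 0.55 tester x mm -298.4
top loop_scraper [346.2 242.7] 0.71 tester x mm -1.3
side clip_mark [336.9 304.9] 0.46 tester x mm -143.2
side hook_carriage [336.8 284.1] 0.94 tester x mm -67.6
side d_handle [356.6 381.6] 0.98 tester x mm -293.8
side loop_scraper [404.9 228.4] 0.64 tester x mm 84.3
15.0167 [ 0.52345505 -0.28935855  0.19373017] F [1.53133176 5.24615363 6.40777049] 0.012292758108664564 49.24663424491882
```

Emit:
move_arm([
  [-0.0001,-0.002,0],
  [-0.0002,-0.003,0],
  [-0.0002,-0.003,0],
  [-0.0002,-0.003,0],
  [-0.0002,-0.003,0],
  [-0.0001,-0.002,0],
  [-0.0001,-0.001,0],
  [0,0,0],
], jaw=[1,1,1,1,1,1,1,1], yaw=[0,0,0,0,0,0,0,0])

```text
time: 15.68
ee_pos: [0.5225, -0.3059, 0.1937]
tcp_rot: [179.8, 0.1, 177.0]
wrist_force: [2.4, 10.6, 7.2]
opening: 0.0119
grasp_force: 49.4
```

```bash
python3 chk.py p2; python3 -c "
import cv2
a=cv2.imread('pics/p2_side.png')[255:345,300:400];b=cv2.imread('pics/p2_top.png')[215:285,335:485]
a=cv2.resize(a,(400,360),interpolation=cv2.INTER_CUBIC);b=cv2.resize(b,(400,187),interpolation=cv2.INTER_CUBIC)
import numpy as np
o=np.zeros((360,800,3),np.uint8);o[:,:400]=a;o[:187,400:]=b;cv2.imwrite('pics/p2c.png',o)"
```

```text
top pointer [407.  250.3] 0.85 tester x mm -144.1
top clip_mark [406.6 253.5] 0.58 tester x mm -143.4
top hook_carriage [373.4 245.7] 0.85 tester x mm -67.2
top d_handle [476.7 248.4] 0.67 tester x mm -316.1
top loop_scraper [342.4 245. ] 0.79 tester x mm 7.6
side clip_mark [336.7 306.9] 0.55 tester x mm -148.0
side hook_carriage [337.5 284.1] 0.78 tester x mm -67.8
side d_handle [357.3 393.1] 0.75 tester x mm -315.7
16.3833 [ 0.52250239 -0.30572657  0.19372012] F [ 2.80098536 10.35776534  7.03229389] 0.012193821332305696 49.39777851104736
```

View pics/p2c.png

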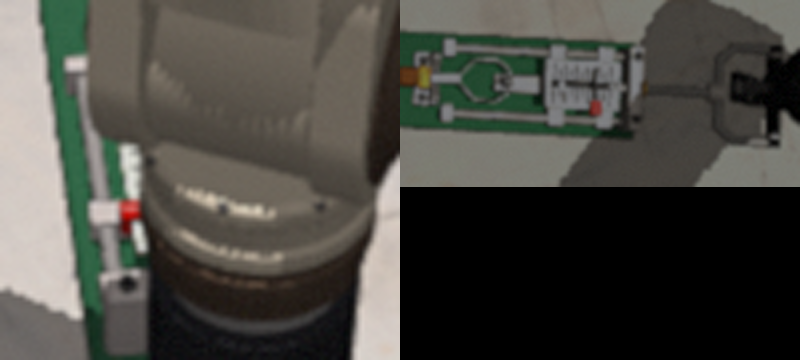

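Emit:
move_arm([
  [-0.0001,-0.001,0],
  [0,0,0],
  [0,0,0],
  [0,0,0],
  [0,0,0],
  [0,0,0],
], jaw=[1,1,1,1,1,1], yaw=[0,0,0,0,0,0])

```text
time: 16.88
ee_pos: [0.5225, -0.3067, 0.1937]
tcp_rot: [179.8, 0.1, 177.0]
wrist_force: [2.3, 9.6, 7.6]
opening: 0.012
grasp_force: 49.4
```

```bash
python3 chk.py p3
python3 - <<'E'
from workcell import bot
print(bot.job_done())
E
```

```text
top pointer [407.4 251. ] 0.74 tester x mm -145.1
top clip_mark [409.3 253.7] 0.55 tester x mm -149.8
top hook_carriage [372.8 241.5] 0.88 tester x mm -65.4
top d_handle [476.  247.5] 0.67 tester x mm -314.4
top loop_scraper [345.8 243.3] 0.75 tester x mm -0.4
side clip_mark [334.7 306. ] 0.62 tester x mm -145.4
side hook_carriage [339.7 281.9] 0.77 tester x mm -62.3
side d_handle [358.3 392.9] 0.84 tester x mm -315.5
17.5833 [ 0.52243593 -0.30667294  0.19371368] F [ 2.68585452 10.80893253  7.30795239] 0.012506320391060349 49.389522671699524
the job is handed in; nothing more can be done
None
```

I handed the job in at 17.6 s with the loop tool seated in the tester, let go and under tension. The gripper is still holding the D-handle at about 10.8 N, with the pointer level with the red clip to within about 2 mm by my estimate; the hand-in returned no verdict.

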